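# Find a spacer's blind bore and present it bore-up

## Task

The square aluminium spacer lying on the bench has a blind bore in only one of its two ends. Pick it up, turn it so that the bore opens straight up, and prove it by feel: press its closed end squarely down on the brass feeler pin until the pin is pushed fully in (a bored end would just swallow the pin). Then lift the spacer clear, to at least 15 cm above the bench, and finish while still holding it there in the gripper, still and bore-up, leaving the other things on the bench undisturbed.

Things in the scene. Friction and masses are not known exactly. Their poses are not given: they have to be found in the camera images.
- spacer_mid (a point): centre of the loose square aluminium spacer, 70 mm long, 40 x 40 mm section, about 0.25 kg, flat sides with a thin dark line near each end. It starts lying on a long side, x axis level, z up. x runs along its length and points OUT OF the bored end: a round bore 25 mm in diameter, 40 mm deep. The -x end is closed and flat. At the start the bored end faces the robot, within about 80 degrees either side.
- feeler_tip (a point): centre of the top of the brass feeler pin, 12 mm in diameter, upright, in a fixed blue block 70 x 70 mm and 24 mm high with a dark collar 32 mm in diameter on it, whose top is 30 mm above the bench. The pin's top stands 55 mm above the bench (25 mm above the collar) when out; z is up.
- feeler (a joint): how far the feeler pin is pushed down, m: 0 out, 0.010 fully in, at a hard stop (its top then 45 mm above the bench). A spring pushes it back, about 2 N at first and 5 N at full travel.
- spray_mid (a point): bystander: upright spray can with white cap, 52 mm in diameter, 150 mm high; point half-way up
- refball_mid (a point): bystander: white reference ball 30 mm in diameter on a thin stem and an orange base 48 mm in diameter, 73 mm high in all; point half-way up
- caliper_mid (a point): bystander: steel and grey caliper lying flat, 170 mm long along its y axis, jaws to its -x, 13 mm thick; point at its middle
Not all that is in view belongs to the job. Several things look just like the part that bears feeler_tip: the one meant starts farthest from the robot's base.

How it is judged (in metres and radians):
On the way:
1. held bore-up, the closed end of the spacer has pushed the feeler pin fully in (value of joint feeler above 0.008 m and contact force between spacer and feeler above 1 N and angle between spacer_mid's own x axis and vertical below 0.26 rad and horizontal distance between spacer_mid and feeler_tip below 0.018 m and z of spacer_mid in the frame of feeler_tip above 0.03 m), for 0.2 s.
At the end, for the whole second after the job is handed in: the spacer is still held in the fingers, at rest, its centre more than 110 mm above the bench, the bored end up to within 15 degrees of vertical, touching nothing but the fingers, and the feeler pin has sprung back out (angle between spacer_mid's own x axis and vertical below 0.26 rad and height (world z) of spacer_mid above 0.11 m and contact force between the fingers and spacer above 2 N and contact force between spacer and station below 0.1 N and contact force between spacer and feeler below 0.1 N and contact force between spacer and table below 0.1 N and linear speed of spacer below 0.03 m/s and angular speed of spacer below 0.2 rad/s and value of joint feeler below 0.003 m); the arm keeps its last pose, push and grip.
It fails at once if a bystander is knocked over or shifted by more than 20 mm (distance of any of spray_mid, refball_mid, caliper_mid from where it was at the start of the episode above 0.02 m).
It also fails if it takes over 45 s, if anything falls off the work surface, if the arm or the gripper's body presses on something with over 40 N, if the wrist force passes 120 N, or if a joint passes its speed limit or range.

## Robot

A 6-joint arm with a two-finger parallel gripper is mounted at the origin on the work surface. World frame = base frame: x ahead of the robot, y to its left, z up, the work surface at z = 0. Lengths are in mm, angles in rad, forces in N, time in s.
With the tool pointing down it reaches from about 350 to 775 mm from the base axis. Payload 7.3 kg.
Tool frame: the origin (TCP) lies midway between the tips of the shut fingers; the grasp point (between the pads) lies 19 mm behind it; z points along the fingers, y is the line along which they close (so a half turn about z gives the same grasp; the last joint's range is limited). The gripper opens to 92 mm and grips with 3 to 60 N. Pads are 19 mm wide; open, the fingers measure 130 mm over their backs; the gripper's body (75 mm by 190 mm) begins 47 mm behind the grasp point.
Start: joints at [-1.467, 0.342, 1.524, -0, 1.275, -0.146], TCP at [129.807, -508.719, 226.741] pointing down, gripper open.
Joint ranges: [-2.53, 2.53], [-0.77, 2.02], [0.04, 2.7], [-1, 4.14], [0.28, 2.66], [-3.11, 3.11]. Speed limits (rad/s): [2.57, 2.57, 3.14, 3.14, 3.14, 3.14].

## Interface

Orientations are given as [roll, pitch, yaw] about the fixed x, y, z axes, in that order (R = Rz(yaw) Ry(pitch) Rx(roll)).
In Python, from plant import bot gives the robot as it stands.
- The arm moves only by the tool jog_arm, never from a script. Its arguments are lists of equal length, an entry for each row: "dp": the shift along the tool's x, y, z in m, a list of three; "twist": the turn about the tool's z in degrees. A call has 1 to 10 rows; each row shifts and turns the commanded pose from where the row before left it, along the tool's axes as they then stand; what a row does not reach is not made up. A row lasts 1/8 s, in which the tool goes at most 62.5 mm and 10.7 degrees, less where a joint would pass 70% of its speed; a pose out of reach is approached as far as the arm can. A call is refused whole if a number of a shift passes 0.0625 or a number of a turn 10.7, either way. A call with a gripper value outside its range is refused whole. "jaw" is the finger opening in m, from 0 to 0.0918, set as the call begins (left out, the last holds). The fingers move at their own pace and stop on an object; the grip force is fixed at half the most. Time passes only in rows, so rows that do not move let the fingers close. It gives the time, the measured TCP pose, the force, the opening and the grip force at its end, in the units of the state.
- bot.get_obs(): the state, without advancing time (a new reading comes with each control period).
- bot.capture(name): name is "scene" or "side" or "wrist"; returns the picture (384x512x3 uint8, blue, green, red); there is no depth.
- bot.camera_params(name): a dict with "fx", "fy", "cx", "cy" (pixels), "R" (3x3) and "t" (3): a world point X has camera coordinates R X + t. Camera axes: x right, y down, z forward; pixel columns grow to the right and rows downward; lengths in mm; the calibration is good to about 2 mm. The wrist camera is an equidistant fisheye: a pixel r from the principal point sees the ray r / f radians off the axis. A picture is of the moment at which its call begins: read the wrist's pose just before it. camera_params takes no time and is no camera call; for the wrist camera it gives the pose at the moment of the call.
- bot.close_job(): hands the job in; it is judged then, once.
Trained networks look in the newest picture that a camera, given by its name, has taken for a name from the list of things; names that differ only in an ending like _2 or _b are one class to them, and where a whole thing is asked for, a point or a joint stands for the part that bears it (a point fixed in the world has none). Each returns a list of dicts, best first, with "confidence" (0 to 1); they miss things now and then, are a little off and sometimes report something else, mostly with a low value. They report only what shows in the picture. A call takes as long as a camera call. They do not tell look-alikes from the thing itself.
- bot.find_in(camera, label): "bbox" ([centre column, centre row, width, height] in pixels, round what is visible of it).
- bot.masks_of(camera, label): "pixels" (384x512 bool, what is visible of it) and "bbox" ([centre column, centre row, width, height] in pixels, round what is visible of it).
The state is a dict: "time": time; "joint_positions": joint angles; "dq": joint speeds; "tau": joint torques, N m; "tool_pos": TCP position; "tcp_rot": TCP orientation; "contact_force": force on the tool from outside, world axes, zero at the start; "moment": the same for the moment, N m; "grip_width": finger opening in mm; "finger_force": force on a finger pad.
Only numpy, scipy, OpenCV 4.12 (cv2) and the standard library are available. Lean on these libraries where they do the work, as an engineer would, in place of code of your own. Each camera call takes 0.05 s, during which the arm holds its last target. There are 200 camera calls.

## Working session

There is one attempt and no reset: what is moved stays moved. The work goes in short steps, Python scripts to look and compute and a tool call to move; the robot and the scene stay as the last step left them, time stands still between calls to the robot, and variables do not carry over. Pictures are saved under pics/ and viewed, at most 11 in all, crops included, and the job is handed in when it is done.

Besides the shell and the picture viewer there is one more tool, called after ">>>" as name(argument=value, ...) on one line, values as JSON. jog_arm: Moves the arm, as the interface text tells. Its arguments: {"type":"object","properties":{"dp":{"type":"array"},"twist":{"type":"array"},"jaw":{"type":"number"}},"required":["dp","twist"]}

```bash
ls; mkdir -p pics; cat > h.py <<'E'
import numpy as np, cv2
from plant import bot
L=['spacer_mid','feeler_tip','spray_mid','refball_mid','caliper_mid']
def ray(P,u,v):
    c=-P['R'].T@P['t']; d=P['R'].T@np.array([(u-P['cx'])/P['fx'],(v-P['cy'])/P['fy'],1]); return c,d
def onz(P,u,v,z):
    c,d=ray(P,u,v); return c+d*(z-c[2])/d[2]
def par(n):
    P=dict(bot.camera_params(n)); P['R']=np.array(P['R'],float).reshape(3,3); P['t']=np.array(P['t'],float); return P
def proj(P,X):
    q=P['R']@np.array(X,float)+P['t']; return P['cx']+P['fx']*q[0]/q[2], P['cy']+P['fy']*q[1]/q[2]
E
python3 - <<'E'
from h import *
for n in ('scene','side'):
    im=bot.capture(n); cv2.imwrite(f'pics/{n}0.png',im); P=par(n)
    print(n,(-P['R'].T@P['t']).round(),P['fx'])
    for l in L:
        for d in bot.find_in(n,l):
            u,v,w,h=d['bbox']; print(l,round(d['confidence'],2),np.round(d['bbox']),onz(P,u,v,{'spray_mid':75,'refball_mid':36,'caliper_mid':6,'feeler_tip':25}.get(l,20)).round())
o=bot.get_obs(); print(o)
E
```

```text
pics
scene [1043. -191.  759.] 354.17195950107254
spacer_mid 0.9 [300. 190.  29.  25.] [551. 141.  20.]
spray_mid 0.65 [292. 256.  25.  50.] [744.  22.  75.]
refball_mid 0.95 [356. 231.  23.  26.] [722. 205.  36.]
caliper_mid 0.81 [185. 319.  81.  51.] [ 766. -230.    6.]
caliper_mid 0.28 [197. 203.   9.   9.] [ 483. -126.    6.]
side [ 212. -513.  487.] 347.9094674745216
spacer_mid 0.66 [232. 192.  20.  31.] [560. 128.  20.]
feeler_tip 0.65 [278. 253.  11.  14.] [ 522. -117.   25.]
feeler_tip 0.49 [215. 287.   5.  19.] [ 380. -125.   25.]
feeler_tip 0.48 [162. 216.   9.  16.] [378. 120.  25.]
feeler_tip 0.38 [207. 237.   9.  16.] [429.   1.  25.]
spray_mid 0.86 [319. 170.  27.  66.] [746.  22.  75.]
refball_mid 0.85 [265. 163.  20.  26.] [700. 184.  36.]
caliper_mid 0.68 [404. 253.  80.  54.] [ 743. -240.    6.]
{'time': 0.6, 'joint_positions': array([-1.46698879e+00,  3.41985587e-01,  1.52412028e+00,  8.75090033e-06,
        1.27541208e+00, -1.45982309e-01]), 'dq': array([ 0.00024277, -0.00104   ,  0.00049766, -0.00094798,  0.0005105 ,
        0.00040864]), 'tau': array([-1.29993365e-03, -4.30934393e+01, -2.44396126e+01,  7.17441598e-02,
        4.84107644e-02,  2.28329952e-05]), 'tool_pos': array([ 129.81397667, -508.70385916,  226.74090406]), 'tcp_rot': array([3.14151752e+00, 2.58416817e-06, 2.49787299e-01]), 'contact_force': array([-0.81433313,  0.13879429, -0.1721243 ]), 'moment': array([ 0.027539  , -0.03854317,  0.02747907]), 'finger_force': 0.0, 'grip_width': 92.03047910528844}
```

```bash
python3 - <<'E'
import cv2
a=cv2.imread('pics/scene0.png'); b=cv2.imread('pics/side0.png')
cv2.imwrite('pics/v1.png',cv2.resize(a[120:384,120:460],None,fx=2.2,fy=2.2,interpolation=cv2.INTER_CUBIC))
cv2.imwrite('pics/v2.png',cv2.resize(b[130:350,120:460],None,fx=2.3,fy=2.3,interpolation=cv2.INTER_CUBIC))
E
```

```text
(no output)
```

View pics/v1.png

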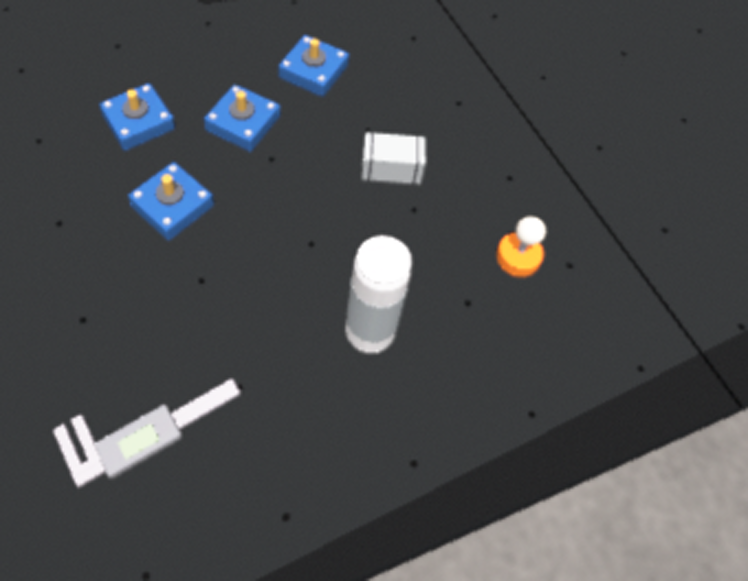

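View pics/v2.png

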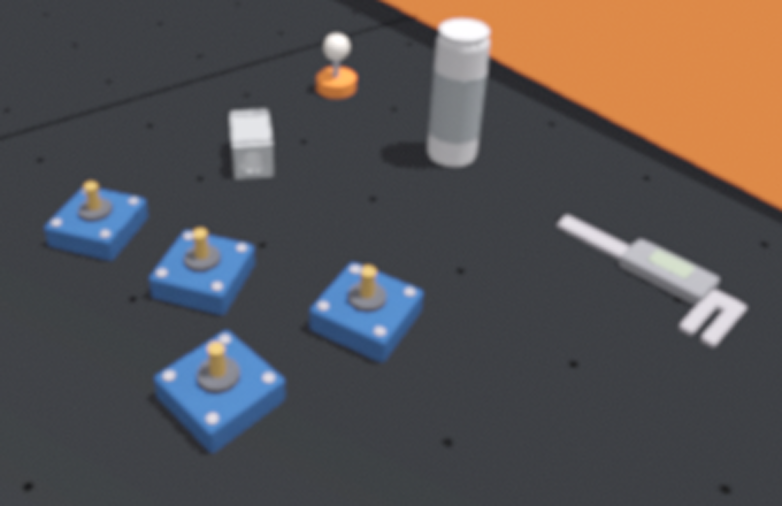

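Four identical blocks, with pins in the side image at (280,248), (207,232), (214,281) and (160,211). In the scene image they are at (196,202), (229,164), (180,164) and (263,140). The first looks farthest from the base, and I'll triangulate to check. In the side view the spacer is at (232,192), with its bored face apparently toward the robot.

```bash
cat >> h.py <<'E'
def tri(a,b,PA,PB):
    c1,d1=ray(PA,*a); c2,d2=ray(PB,*b)
    s=np.linalg.lstsq(np.c_[d1,-d2],c2-c1,rcond=None)[0]
    p,q=c1+s[0]*d1,c2+s[1]*d2; return (p+q)/2,np.linalg.norm(p-q)
E
python3 - <<'E'
from h import *
A,B=par('scene'),par('side')
S=[(196.4,201.8),(229,163.6),(180.5,164),(262.7,140)]; D=[(280,248),(207,232),(214,281),(159.6,211)]
# pin top centres (approx)
for s,d in zip(S,D):
    X,e=tri(s,d,A,B); print('pin',X.round(1),round(e,1),'r',round(np.hypot(*X[:2])))
print('spacer',tri((300,190),(232,192),A,B))
for n,P in(('scene',A),('side',B)):
    m=bot.masks_of(n,'spacer_mid')[0]['pixels']; ys,xs=np.nonzero(m)
    hull=cv2.convexHull(np.c_[xs,ys].astype(np.int32)); ap=cv2.approxPolyDP(hull,2,True)[:,0]
    print(n,ap.tolist(),[onz(P,*p,40).round()[:2].tolist() for p in ap])
a=cv2.imread('pics/scene0.png')[160:220,180:340]; b=cv2.imread('pics/side0.png')[165:300,150:310]
k=lambda x,f:cv2.resize(x,None,fx=f,fy=f,interpolation=cv2.INTER_CUBIC)
r=np.zeros((600,800,3),np.uint8); t=k(a,4); r[:240,:640]=t; t=k(b,2.6)[:355]; r[245:245+t.shape[0],:t.shape[1]]=t
t=k(cv2.imread('pics/side0.png')[170:215,210:260],7)[:340,:370]; r[245:245+t.shape[0],425:425+t.shape[1]]=t
cv2.imwrite('pics/v3.png',r)
E
```

```text
pin [ 514.7 -130.    51.5] 1.7 r 531
pin [423.1 -13.6  51.6] 0.9 r 423
pin [ 376.1 -134.3   49.8] 0.8 r 399
pin [370.5 105.9  51.3] 0.4 r 385
spacer (array([558.54246799, 132.8049397 ,  23.1390565 ]), np.float64(12.559010345887838))
scene [[312, 183], [309, 201], [285, 199], [287, 180]] [[555.0, 171.0], [604.0, 137.0], [577.0, 83.0], [522.0, 114.0]]
side [[235, 206], [223, 206], [221, 180], [234, 179], [237, 203]] [[522.0, 46.0], [500.0, 61.0], [551.0, 164.0], [581.0, 150.0], [532.0, 54.0]]
```

View pics/v3.png

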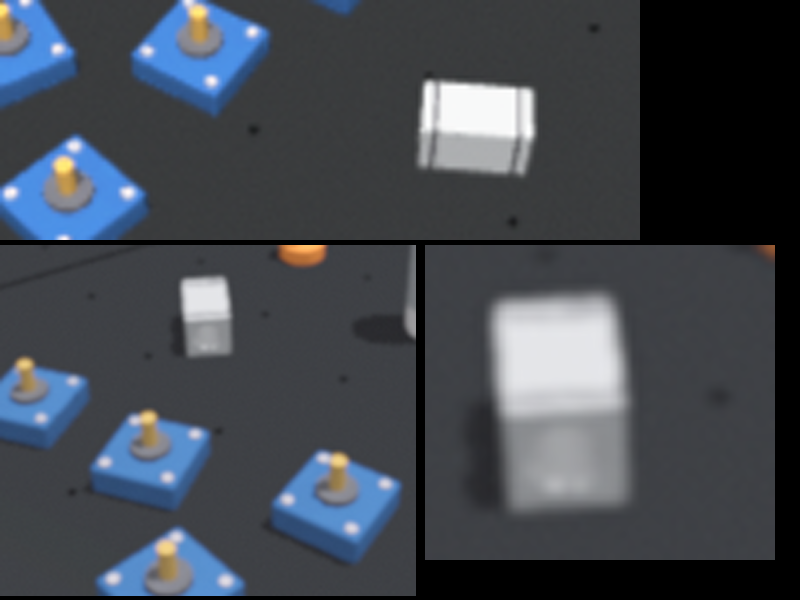

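```bash
python3 - <<'E'
from h import *
for n,pts in(('scene',[(286.3,180.5),(313.3,182),(312.7,194.5),(285.2,192.5)]),('side',[(219.7,177.9),(236.7,177.1),(238.9,192.9),(220.4,193.9)])):
    P=par(n); C=np.array([onz(P,*p,40)[:2] for p in pts]); print(n,C.round().tolist(),C.mean(0).round(1),[round(np.hypot(*(C[i]-C[i-1]))) for i in range(4)])
    for i in range(4): d=C[i]-C[i-1]; print(np.degrees(np.arctan2(d[1],d[0])).round())
P=par('wrist');R=P['R'];print(R.round(3),P['t'],P['fx'],P['cx'],P['cy'],-R.T@P['t'])
E
```

```text
scene [[523.0, 111.0], [553.0, 176.0], [589.0, 155.0], [558.0, 92.0]] [555.9 133.5] [40, 71, 42, 70]
151.0
65.0
-29.0
-116.0
side [[553.0, 175.0], [591.0, 155.0], [558.0, 88.0], [519.0, 108.0]] [555.2 131.5] [75, 43, 75, 44]
63.0
-29.0
-117.0
152.0
[[ 0.247 -0.969  0.   ]
 [-0.936 -0.238  0.26 ]
 [-0.252 -0.064 -0.965]] [-525.31328319  -32.80730377  388.82284296] 297.3186396354542 255.11263466220873 194.12192193679067 [ 197.12981686 -491.86402838  383.95726424]
```

The measured tops agree: centre about (556,132), 70 x 42 mm, and bore direction about -115.5°. The meant pin is at (515,-130), r = 531, the farthest of the four (the others are at 423, 399 and 385), and it is the one in the crop's lower left and right. Next I move above the spacer.

```bash
cat >> h.py <<'E'
def plan(target,yaw_t,n,tw=10):
    o=bot.get_obs(); p=np.array(o['tool_pos']); y=np.degrees(o['tcp_rot'][2]); s=(np.array(target)-p)/n
    dy=(yaw_t-y+180)%360-180
    for i in range(n):
        t=np.clip(dy,-tw,tw); a=np.radians(y); c,si=np.cos(a),np.sin(a)
        print(np.round([(s[0]*c+s[1]*si)/1e3,(s[0]*si-s[1]*c)/1e3,-s[2]/1e3],4).tolist(),round(-t,1)); y+=t; dy-=t
E
python3 -c "
from h import *
plan((546,112.6,120),64.5,14)"
```

```text
[0.0398, -0.0357, 0.0076] -10.0
[0.0454, -0.0282, 0.0076] -10.0
[0.0496, -0.0199, 0.0076] -10.0
[0.0523, -0.011, 0.0076] -10.0
[0.0534, -0.0017, 0.0076] -10.0
[0.0529, 0.0076, 0.0076] -0.2
[0.0529, 0.0077, 0.0076] -0.0
[0.0529, 0.0077, 0.0076] -0.0
[0.0529, 0.0077, 0.0076] -0.0
[0.0529, 0.0077, 0.0076] -0.0
[0.0529, 0.0077, 0.0076] -0.0
[0.0529, 0.0077, 0.0076] -0.0
[0.0529, 0.0077, 0.0076] -0.0
[0.0529, 0.0077, 0.0076] -0.0
```

>>> jog_arm(dp=[[0.04,-0.036,0],[0.045,-0.028,0],[0.05,-0.02,0],[0.052,-0.011,0],[0.053,-0.002,0],[0.053,0.008,0],[0.053,0.008,0],[0.053,0.008,0],[0.053,0.008,0.02],[0.053,0.008,0.02]], twist=[-10,-10,-10,-10,-10,0,0,0,0,0], jaw=0.0918)

```text
time: 1.95
tool_pos: [430.0, -63.8, 186.7]
tcp_rot: [3.14, -0.0, 1.123]
contact_force: [0.4, 0.1, 0.4]
grip_width: 91.7
finger_force: 0.0
```

```bash
python3 -c "
from h import *
plan((546,112.6,130),64.5,5)"
```

```text
[0.0419, 0.0056, 0.0113] -0.2
[0.0418, 0.0057, 0.0113] -0.0
[0.0418, 0.0057, 0.0113] -0.0
[0.0418, 0.0057, 0.0113] -0.0
[0.0418, 0.0057, 0.0113] -0.0
```

>>> jog_arm(dp=[[0.042,0.0056,0.011],[0.042,0.0056,0.011],[0.042,0.0056,0.011],[0.042,0.0056,0.011],[0.042,0.0056,0.011],[0,0,0]], twist=[0,0,0,0,0,0])

```text
time: 2.7
tool_pos: [545.6, 113.8, 130.5]
tcp_rot: [-3.14, 0.0, 1.126]
contact_force: [0.7, -1.3, -0.1]
grip_width: 92.1
finger_force: 0.0
```

```bash
cat >> h.py <<'E'
def wproj(P,X):
    q=P['R']@np.array(X,float)+P['t']; r=np.hypot(q[0],q[1]); th=np.arctan2(r,q[2]); return P['cx']+P['fx']*th*q[0]/r,P['cy']+P['fx']*th*q[1]/r
def wonz(P,u,v,z):
    x,y=(u-P['cx'])/P['fx'],(v-P['cy'])/P['fx']; th=np.hypot(x,y); d=P['R'].T@np.array([x/th*np.sin(th),y/th*np.sin(th),np.cos(th)]); c=-P['R'].T@P['t']; return c+d*(z-c[2])/d[2]
E
python3 - <<'E'
from h import *
P=par('wrist'); im=bot.capture('wrist')
C=np.array([555.6,132.5]); b=np.array([-.43,-.903]); s=np.array([.903,-.43])
for i in(1,-1):
    q=[wproj(P,[*(C+35*b*i+20*s*j),40]) for j in(1,-1)]; 
    for u,v in q: cv2.circle(im,(round(u),round(v)),2,(0,0,255),-1)
m=bot.masks_of('wrist','spacer_mid')
if m:
    mm=m[0]['pixels']; ys,xs=np.nonzero(mm); ap=cv2.approxPolyDP(cv2.convexHull(np.c_[xs,ys].astype(np.int32)),3,True)[:,0]
    print(m[0]['confidence'],[(p.tolist(),wonz(P,*p,40).round()[:2].tolist()) for p in ap])
cv2.imwrite('pics/w1.png',im); print(bot.get_obs()['tool_pos'])
E
```

```text
0.55 [([277, 132], [586.0, 157.0]), ([277, 213], [556.0, 92.0]), ([234, 213], [522.0, 109.0]), ([234, 132], [554.0, 172.0])]
[544.72222867 111.69113226 131.4114889 ]
```

View pics/w1.png

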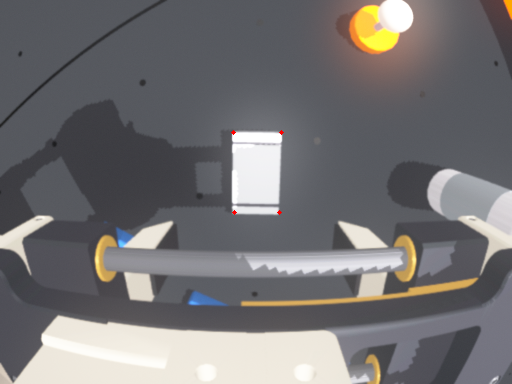

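The predicted corners (red) fall on the spacer at (257,172), so I descend to its bored end and close.

>>> jog_arm(dp=[[0,0,0.04],[0,0,0.04],[0,0,0.035],[0,0,0.011],[0,0,0]], twist=[0,0,0,0,0])

```text
time: 3.42
tool_pos: [545.2, 111.1, 6.1]
tcp_rot: [-3.142, 0.0, 1.122]
contact_force: [0.8, 0.1, -0.1]
grip_width: 92.0
finger_force: 0.0
```

>>> jog_arm(dp=[[0,0,0],[0,0,0],[0,0,0],[0,0,0],[0,0,0],[0,0,0]], twist=[0,0,0,0,0,0], jaw=0.0385)

```text
time: 4.18
tool_pos: [545.1, 111.8, 5.7]
tcp_rot: [-3.141, 0.0, 1.123]
contact_force: [0.0, -0.1, -0.1]
grip_width: 39.7
finger_force: 30.0
```

>>> jog_arm(dp=[[0,0,0],[0,0,0]], twist=[0,0], jaw=0.0398)

```text
time: 4.42
tool_pos: [545.1, 111.8, 5.6]
tcp_rot: [-3.141, 0.0, 1.123]
contact_force: [-1.1, -0.4, 0.3]
grip_width: 40.0
finger_force: 14.4
```

>>> jog_arm(dp=[[0,0,-0.03],[0,0,-0.05],[0,0,0]], twist=[0,0,0])

```text
time: 4.8
tool_pos: [547.6, 112.0, 89.0]
tcp_rot: [3.135, -0.004, 1.122]
contact_force: [0.4, -0.0, -2.5]
grip_width: 40.3
finger_force: 14.5
```

```bash
python3 - <<'E'
from h import *
o=bot.get_obs(); print(o['tool_pos'],o['finger_force'],o['grip_width'])
im=bot.capture('wrist'); a=bot.capture('side')
m=bot.masks_of('wrist','spacer_mid'); print([ (x['confidence'],x['bbox']) for x in m])
b=cv2.resize(a[130:230,180:300],(480,400),interpolation=cv2.INTER_CUBIC)
r=np.zeros((400,800,3),np.uint8); r[:,:480]=b; r[:240,480:]=cv2.resize(im,(320,240)); cv2.imwrite('pics/l1.png',r)
E
```

```text
[547.56369097 111.97389328  89.04855576] 14.517967505380511 40.261935444919764
[(0.65, [255.3, 213.8, 96.1, 153.3])]
```

View pics/l1.png

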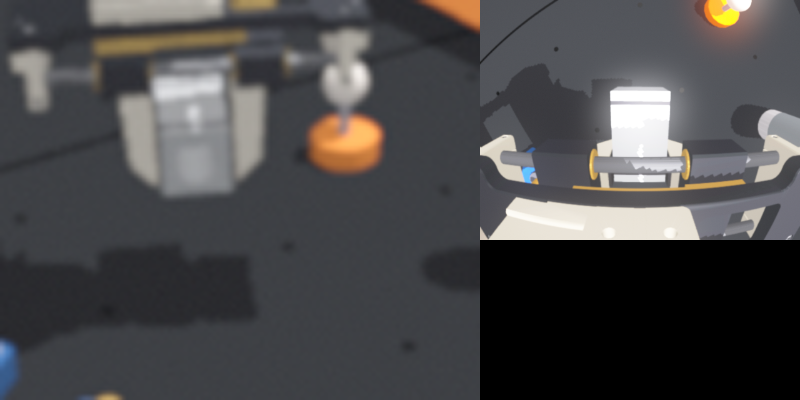

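The grip force follows the commanded opening (14 N at 39.8 mm), and the spacer is held level in side crop (195,135). I lower it to just above swing clearance and loosen gradually so that gravity swings the closed end down.

>>> jog_arm(dp=[[0,0,0.03],[0,0,0.01],[0,0,0]], twist=[0,0,0], jaw=0.0398)

```text
time: 5.32
tool_pos: [544.1, 111.7, 44.2]
tcp_rot: [-3.138, 0.002, 1.122]
contact_force: [0.2, -1.1, -1.7]
grip_width: 39.7
finger_force: 14.5
```

>>> jog_arm(dp=[[0,0,0],[0,0,0]], twist=[0,0], jaw=0.0399)

```text
time: 5.58
tool_pos: [545.7, 111.8, 46.4]
tcp_rot: [3.14, -0.001, 1.122]
contact_force: [0.1, 0.2, -2.6]
grip_width: 40.2
finger_force: 9.5
```

```bash
cat >> h.py <<'E'
def look():
    o=bot.get_obs(); bot.capture('wrist'); m=bot.masks_of('wrist','spacer_mid')
    print(np.round(o['tool_pos'],1),np.round(o['contact_force'],1),round(o['finger_force'],1),round(o['grip_width'],2),o['time'],[(round(x['confidence'],2),np.round(x['bbox']).tolist()) for x in m])
E
python3 -c "
from h import *
look()"
```

```text
[545.7 111.8  46.4] [ 0.1  0.2 -2.6] 9.5 40.21 5.575 [(0.88, [259.0, 214.0, 96.0, 152.0])]
```

>>> jog_arm(dp=[[0,0,0],[0,0,0]], twist=[0,0], jaw=0.03995)

```text
time: 5.92
tool_pos: [545.2, 111.8, 45.8]
tcp_rot: [3.141, -0.0, 1.122]
contact_force: [-0.1, 0.1, -2.0]
grip_width: 39.9
finger_force: 7.1
```

```bash
python3 -c "
from h import *
look()"
```

```text
[545.2 111.8  45.8] [-0.1  0.1 -2. ] 7.1 39.91 5.925 [(0.85, [257.0, 214.0, 91.0, 150.0])]
```

>>> jog_arm(dp=[[0,0,0],[0,0,0]], twist=[0,0], jaw=0.03999)

```text
time: 6.28
tool_pos: [545.1, 111.8, 45.6]
tcp_rot: [-3.142, 0.0, 1.122]
contact_force: [0.8, 0.5, -2.2]
grip_width: 40.3
finger_force: 5.4
```

```bash
python3 -c "
from h import *
look()"
```

```text
[545.1 111.8  45.6] [ 0.8  0.5 -2.2] 5.4 40.26 6.275 [(0.75, [258.0, 214.0, 96.0, 156.0])]
```

>>> jog_arm(dp=[[0,0,0],[0,0,0]], twist=[0,0], jaw=0.04002)

```text
time: 6.62
tool_pos: [545.4, 111.8, 45.9]
tcp_rot: [3.141, -0.0, 1.122]
contact_force: [1.2, 0.4, 0.4]
grip_width: 40.1
finger_force: 0.0
```

```bash
python3 -c "
from h import *
look()"
```

```text
[545.4 111.8  45.9] [1.2 0.4 0.4] 0.0 40.13 6.625 [(0.82, [255.0, 202.0, 70.0, 97.0])]
```

>>> jog_arm(dp=[[0,0,0],[0,0,0]], twist=[0,0], jaw=0.04004)

```text
time: 6.98
tool_pos: [545.2, 111.8, 45.7]
tcp_rot: [3.141, 0.0, 1.122]
contact_force: [-0.3, 0.5, -0.4]
grip_width: 39.8
finger_force: 0.0
```

```bash
python3 -c "
from h import *
look()"
```

```text
[545.2 111.8  45.7] [-0.3  0.5 -0.4] 0.0 39.82 6.975 [(0.72, [256.0, 204.0, 73.0, 96.0])]
```

```bash
python3 - <<'E'
from h import *
P=par('wrist'); im=bot.capture('wrist'); a=bot.capture('side')
b=cv2.resize(a[140:220,190:280],(450,400),interpolation=cv2.INTER_CUBIC)
r=np.zeros((400,800,3),np.uint8); r[:,:450]=b; r[:,450:]=cv2.resize(im[100:300,170:345],(350,400)); cv2.imwrite('pics/l2.png',r)
m=bot.masks_of('side','spacer_mid'); print([np.round(x['bbox']) for x in m])
E
```

```text
[array([229., 196.,  18.,  30.])]
```

View pics/l2.png

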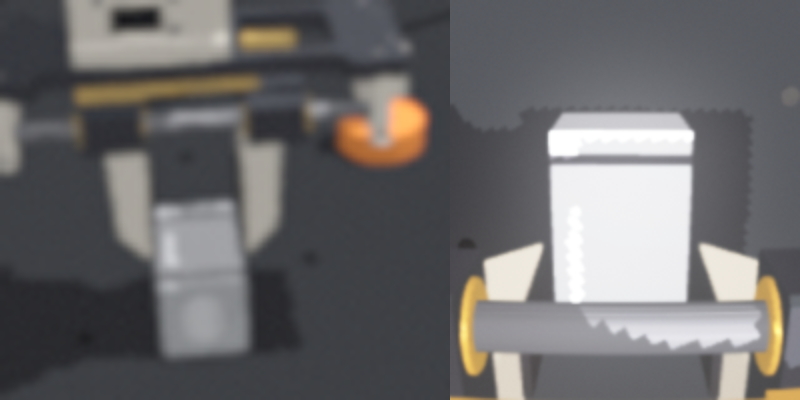

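The spacer slipped out and lies on the bench, still between the fingers: bored face in the side crop at (203,320). With such a wide pad patch, the loosened grip slides before it rotates. Next I will regrip right at the bored end with a light grip and raise along an arc about the closed-end edge, leaving that edge on the bench. First I re-measure.

```bash
python3 - <<'E'
from h import *
P=par('wrist'); S=par('side')
print([wonz(P,u,165,40).round(1).tolist() for u in(220,291)])
print([onz(S,*p,40).round(1).tolist() for p in((221.4,195),(239,194.6))],[onz(S,*p,0).round(1).tolist() for p in((222.5,210.8),(239.5,210))])
o=bot.get_obs();print(o['tool_pos'],o['tcp_rot'])
E
```

```text
[[545.7, 158.3, 40.0], [581.4, 141.1, 40.0]]
[[518.7, 102.9, 40.0], [553.9, 81.3, 40.0]] [[515.1, 95.8, 0.0], [550.6, 76.0, -0.0]]
[545.15310935 111.76209864  45.67124557] [3.14157647e+00 1.01082213e-04 1.12244166e+00]
```

>>> jog_arm(dp=[[0,0,-0.03],[-0.025,0,-0.04],[0,0,0]], twist=[0,0,0], jaw=0.07)

```text
time: 7.6
tool_pos: [535.7, 88.4, 118.6]
tcp_rot: [3.136, -0.002, 1.121]
contact_force: [1.2, 0.7, -0.2]
grip_width: 65.6
finger_force: 0.0
```

```bash
cat >> h.py <<'E'
def corners():
    P=par('wrist'); im=bot.capture('wrist'); mm=bot.masks_of('wrist','spacer_mid')
    for m in mm[:1]:
        ys,xs=np.nonzero(m['pixels']); ap=cv2.approxPolyDP(cv2.convexHull(np.c_[xs,ys].astype(np.int32)),3,True)[:,0]
        print(m['confidence'],[(p.tolist(),wonz(P,*p,40).round()[:2].tolist(),wonz(P,*p,70).round()[:2].tolist()) for p in ap])
    o=bot.get_obs(); print(o['tool_pos'],o['finger_force']); return im
E
python3 -c "
from h import *
corners()"
```

```text
0.98 [([275, 204], [550.0, 79.0], [552.0, 88.0]), ([229, 203], [516.0, 96.0], [522.0, 103.0]), ([228, 119], [546.0, 158.0], [548.0, 157.0]), ([277, 120], [580.0, 140.0], [578.0, 142.0])]
[534.35967561  89.20912734 115.76782722] 0.0
```

>>> jog_arm(dp=[[0,0,0.04],[0,0,0.04],[0,0,0.031],[0,0,0]], twist=[0,0,0,0], jaw=0.06)

```text
time: 8.2
tool_pos: [533.2, 89.7, 2.1]
tcp_rot: [-3.138, 0.002, 1.123]
contact_force: [-0.1, 0.8, 0.8]
grip_width: 60.1
finger_force: 0.0
```

>>> jog_arm(dp=[[0,0,0],[0,0,0],[0,0,0],[0,0,0]], twist=[0,0,0,0], jaw=0.04002)

```text
time: 8.7
tool_pos: [534.3, 89.3, 4.8]
tcp_rot: [3.141, -0.0, 1.122]
contact_force: [-0.9, 0.3, 0.3]
grip_width: 40.4
finger_force: 0.2
```

>>> jog_arm(dp=[[0,0,0],[0,0,0]], twist=[0,0], jaw=0.03996)

```text
time: 8.95
tool_pos: [534.3, 89.3, 4.8]
tcp_rot: [3.142, -0.0, 1.122]
contact_force: [-0.7, 0.1, 1.5]
grip_width: 40.3
finger_force: 2.2
```

>>> jog_arm(dp=[[0,0,0],[0.002,0,-0.0055],[0.0025,0,-0.0053],[0.003,0,-0.005],[0.003,0,-0.005],[0.004,0,-0.0043],[0.004,0,-0.0043]], twist=[0,0,0,0,0,0,0], jaw=0.03993)

```text
time: 9.82
tool_pos: [542.5, 106.2, 34.4]
tcp_rot: [3.142, 0.0, 1.123]
contact_force: [-0.1, 0.2, -1.9]
grip_width: 39.9
finger_force: 3.8
```

```bash
python3 - <<'E'
from h import *
look()
bot.capture('side'); m=bot.masks_of('side','spacer_mid'); print([np.round(x['bbox']) for x in m])
m=bot.masks_of('wrist','spacer_mid')
o=cv2.imread
a=bot.capture('side'); im=bot.capture('wrist')
b=cv2.resize(a[140:220,190:280],(450,400),interpolation=cv2.INTER_CUBIC)
r=np.zeros((400,800,3),np.uint8); r[:,:450]=b; r[:,450:]=cv2.resize(im[100:300,170:345],(350,400)); cv2.imwrite('pics/l3.png',r)
E
```

```text
[542.5 106.2  34.4] [-0.1  0.2 -1.9] 3.8 39.86 9.825 [(0.68, [256.0, 185.0, 88.0, 134.0])]
[]
```

View pics/l3.png

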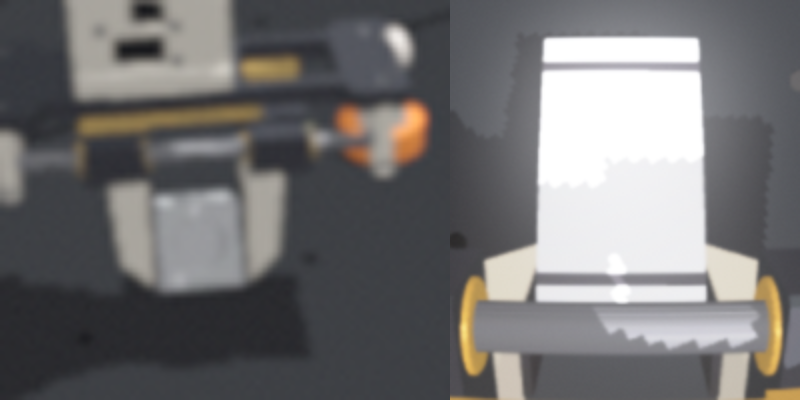

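The side crop now shows the bored face square to the camera at (198,240), with no top face, so the bored end has tilted up about 30° as planned. I continue the arc.

>>> jog_arm(dp=[[0.0046,0,-0.0036],[0.0046,0,-0.0036],[0.0052,0,-0.0027],[0.0052,0,-0.0027],[0.0055,0,-0.0018],[0.0055,0,-0.0018],[0.0058,0,-0.0008],[0.0058,0,-0.0008]], twist=[0,0,0,0,0,0,0,0])

```text
time: 11.18
tool_pos: [560.9, 144.4, 52.1]
tcp_rot: [3.141, -0.0, 1.122]
contact_force: [-0.7, 0.7, 0.8]
grip_width: 40.1
finger_force: 3.7
```

```bash
python3 - <<'E'
from h import *
look(); P=par('wrist')
o=bot.get_obs(); t=np.array(o['tool_pos']); a=o['tcp_rot'][2]; x=np.array([np.cos(a),np.sin(a)])
a_=bot.capture('side'); im=bot.capture('wrist')
b=cv2.resize(a_[140:220,190:280],(450,400),interpolation=cv2.INTER_CUBIC)
r=np.zeros((400,800,3),np.uint8); r[:,:450]=b; r[:,450:]=cv2.resize(im[100:300,170:345],(350,400)); cv2.imwrite('pics/l4.png',r)
E
```

```text
[560.9 144.4  52.1] [-0.7  0.7  0.8] 3.7 40.13 11.175 []
```

View pics/l4.png

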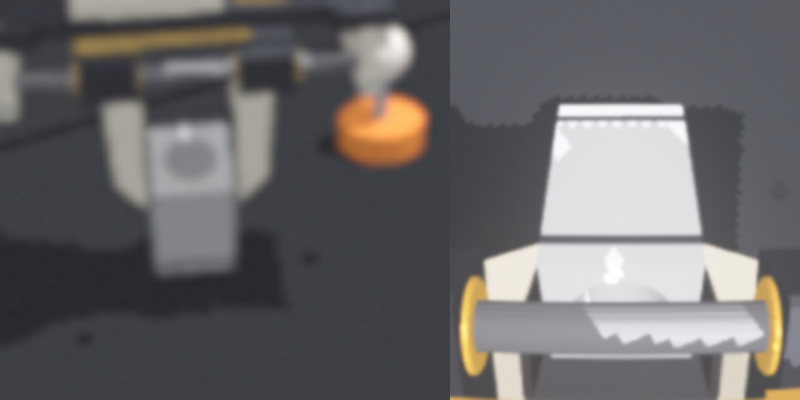

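The spacer is now about 70° up: bore visible in the side crop at (190,158), underside below it. I finish the arc and press flat.

>>> jog_arm(dp=[[0.0058,0,0.0003],[0.0058,0,0.0003],[0.0058,0,0.001],[0.0058,0,0.001],[0,0,0.001],[0,0,0.001],[0,0,0.001]], twist=[0,0,0,0,0,0,0])

```text
time: 12.25
tool_pos: [571.0, 165.3, 46.7]
tcp_rot: [3.141, -0.001, 1.122]
contact_force: [-0.7, 2.3, 5.8]
grip_width: 40.1
finger_force: 4.1
```

```bash
python3 - <<'E'
from h import *
look()
S=par('side'); a_=bot.capture('side'); m=bot.masks_of('side','spacer_mid'); print([np.round(x['bbox']) for x in m])
cv2.imwrite('pics/s5.png',a_); im=bot.capture('wrist')
b=cv2.resize(a_[140:220,190:280],(450,400),interpolation=cv2.INTER_CUBIC)
r=np.zeros((400,800,3),np.uint8); r[:,:450]=b; r[:,450:]=cv2.resize(im[100:300,170:345],(350,400)); cv2.imwrite('pics/l5.png',r)
E
```

```text
[571.  165.3  46.7] [-0.7  2.3  5.8] 4.1 40.05 12.25 [(0.98, [256.0, 231.0, 84.0, 106.0])]
[array([227., 177.,  16.,  32.])]
```

>>> jog_arm(dp=[[0,0,0],[0,0,0],[0,0,0],[0,0,0]], twist=[0,0,0,0], jaw=0.06)

```text
time: 13.0
tool_pos: [570.6, 164.7, 46.1]
tcp_rot: [-3.141, 0.0, 1.122]
contact_force: [0.1, -0.7, 0.1]
grip_width: 59.8
finger_force: 0.0
```

```bash
python3 - <<'E'
from h import *
im=corners(); a_=bot.capture('side'); m=bot.masks_of('side','spacer_mid'); print([np.round(x['bbox']) for x in m])
b=cv2.resize(a_[140:220,190:280],(450,400),interpolation=cv2.INTER_CUBIC)
r=np.zeros((400,800,3),np.uint8); r[:,:450]=b; r[:,450:]=cv2.resize(im[100:300,170:345],(350,400)); cv2.imwrite('pics/l5.png',r)
E
```

```text
0.7 [([283, 178], [600.0, 189.0], [600.0, 196.0]), ([296, 207], [599.0, 170.0], [600.0, 181.0]), ([292, 279], [578.0, 127.0], [582.0, 145.0]), ([218, 279], [536.0, 147.0], [548.0, 162.0]), ([214, 206], [557.0, 191.0], [565.0, 198.0]), ([227, 178], [571.0, 203.0], [577.0, 207.0])]
[570.63745355 164.79831358  46.18963882] 0.0
[array([229., 179.,  17.,  34.])]
```

View pics/l5.png

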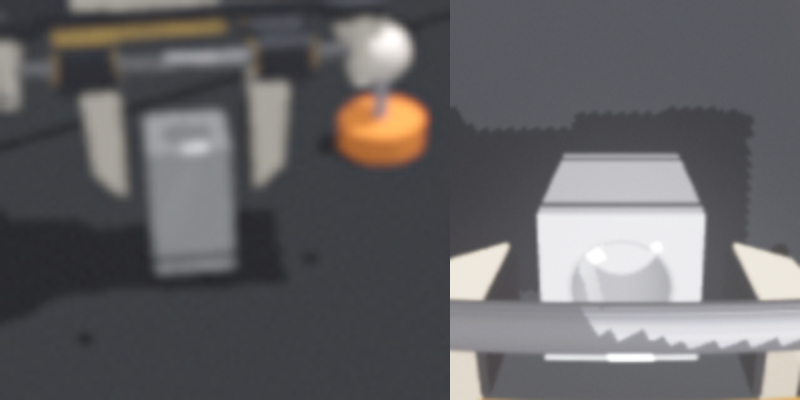

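The spacer stands bore-up (side crop (190,135)), centre about (574,171). I centre the gripper, regrip firmly at mid-height and lift.

>>> jog_arm(dp=[[0.0075,0,0],[0,0,0.015],[0,0,0.01],[0,0,0]], twist=[0,0,0,0])

```text
time: 13.7
tool_pos: [572.9, 171.4, 19.6]
tcp_rot: [-3.139, 0.002, 1.122]
contact_force: [-0.6, -0.6, -0.1]
grip_width: 59.9
finger_force: 0.0
```

>>> jog_arm(dp=[[0,0,0],[0,0,0],[0,0,0],[0,0,0],[0,0,-0.02],[0,0,-0.04],[0,0,-0.05],[0,0,0]], twist=[0,0,0,0,0,0,0,0], jaw=0.03)

```text
time: 14.7
tool_pos: [576.3, 172.1, 135.4]
tcp_rot: [3.135, -0.005, 1.123]
contact_force: [0.1, -0.4, -3.1]
grip_width: 40.2
finger_force: 30.0
```

```bash
python3 - <<'E'
from h import *
A,B=par('scene'),par('side')
print(onz(A,196.4,201.8,53),onz(B,280,248,53))
o=bot.get_obs(); print(o['tool_pos'],o['finger_force'],o['contact_force'])
plan((510,-60,140),64.5,6)
E
```

```text
[ 515.25949307 -129.38338548   53.        ] [ 513.81542811 -132.31108589   53.        ]
[576.25133243 172.06813498 135.447534  ] 29.99884072691202 [ 0.08800035 -0.39398063 -3.12711024]
[-0.0396, 0.0068, -0.0008] -0.2
[-0.0397, 0.0067, -0.0008] -0.0
[-0.0397, 0.0067, -0.0008] -0.0
[-0.0397, 0.0067, -0.0008] -0.0
[-0.0397, 0.0067, -0.0008] -0.0
[-0.0397, 0.0067, -0.0008] -0.0
```

```bash
python3 - <<'E'
from h import *
plan((514.5,-130.5,115),64.5,8)
E
```

```text
[-0.0374, 0.0094, 0.0026] -0.2
[-0.0375, 0.0093, 0.0026] -0.0
[-0.0375, 0.0093, 0.0026] -0.0
[-0.0375, 0.0093, 0.0026] -0.0
[-0.0375, 0.0093, 0.0026] -0.0
[-0.0375, 0.0093, 0.0026] -0.0
[-0.0375, 0.0093, 0.0026] -0.0
[-0.0375, 0.0093, 0.0026] -0.0
```

>>> jog_arm(dp=[[-0.0375,0.0093,0.0],[-0.0375,0.0093,0.0],[-0.0375,0.0093,0.0],[-0.0375,0.0093,0.0],[-0.0375,0.0093,0.005],[-0.0375,0.0093,0.005],[-0.0375,0.0093,0.005],[-0.0375,0.0093,0.005],[0,0,0],[0,0,0]], twist=[0,0,0,0,0,0,0,0,0,0])

```text
time: 15.95
tool_pos: [510.4, -130.5, 110.5]
tcp_rot: [-3.14, -0.0, 1.122]
contact_force: [-0.4, 0.1, -2.0]
grip_width: 40.0
finger_force: 30.0
```

```bash
python3 - <<'E'
from h import *
o=bot.get_obs(); t=np.array(o['tool_pos']); print(t,o['tcp_rot'],o['finger_force'])
rs=[]
for n in('side','scene'):
    im=bot.capture(n); P=par(n)
    for l,z in(('spacer_mid',t[2]+14),('feeler_tip',30)):
        for d in bot.find_in(n,l)[:5]: print(n,l,round(d['confidence'],2),np.round(d['bbox'],1).tolist(),onz(P,*d['bbox'][:2],z).round(1))
    u,v=map(int,proj(P,[514.5,-130.5,75])); c=im[max(v-50,0):v+50,u-65:u+65]; rs.append(cv2.resize(c,(390,300),interpolation=cv2.INTER_CUBIC))
cv2.imwrite('pics/p1.png',np.hstack(rs))
E
```

```text
[ 510.3977947  -130.45378953  110.46889873] [-3.13970449e+00 -1.79932333e-04  1.12194526e+00] 29.99894220381975
side spacer_mid 0.81 [281.1, 218.8, 26.9, 47.7] [ 510.2 -136.5  124.5]
side spacer_mid 0.45 [278.0, 253.1, 10.7, 12.9] [ 454.8 -202.5  124.5]
side feeler_tip 0.67 [278.2, 252.2, 9.0, 11.7] [ 519.8 -119.8   30. ]
side feeler_tip 0.63 [161.7, 214.2, 7.7, 13.5] [377.8 122.2  30. ]
side feeler_tip 0.4 [214.2, 287.3, 5.1, 18.0] [ 377.1 -129.5   30. ]
scene feeler_tip 0.61 [192.9, 205.5, 4.6, 4.2] [ 506.1 -138.7   30. ]
```

View pics/p1.png

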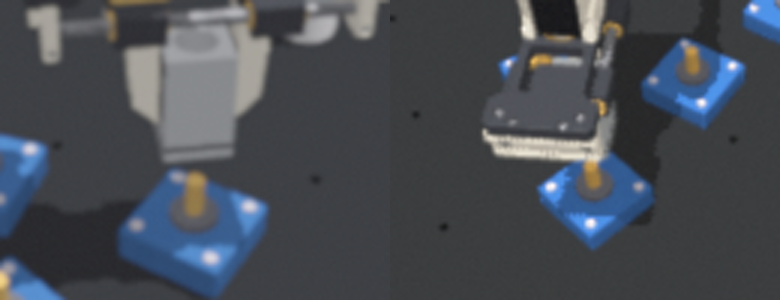

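The spacer hangs upright with the pin right beneath it (side crop (196,190)). I nudge 4 mm in +x and press down gently.

>>> jog_arm(dp=[[0.0017,0.0036,0.015],[0,0,0.012],[0,0,0.006],[0,0,0.004],[0,0,0.003],[0,0,0]], twist=[0,0,0,0,0,0])

```text
time: 17.0
tool_pos: [514.9, -131.0, 71.5]
tcp_rot: [3.142, 0.0, 1.122]
contact_force: [-1.1, 0.6, 1.8]
grip_width: 39.7
finger_force: 30.0
```

>>> jog_arm(dp=[[0,0,0.0025],[0,0,0.0025],[0,0,0]], twist=[0,0,0])

```text
time: 17.38
tool_pos: [515.2, -131.1, 66.6]
tcp_rot: [3.141, 0.0, 1.122]
contact_force: [-1.8, 0.6, 4.1]
grip_width: 39.8
finger_force: 30.0
```

>>> jog_arm(dp=[[0,0,0.001],[0,0,0.001],[0,0,0],[0,0,0]], twist=[0,0,0,0])

```text
time: 17.88
tool_pos: [515.3, -131.2, 66.3]
tcp_rot: [3.14, 0.0, 1.123]
contact_force: [-7.3, 2.7, 18.6]
grip_width: 39.8
finger_force: 30.0
```

The hard stop is reached: force is 18.6 N and z is no longer moving. I lift clear.

>>> jog_arm(dp=[[0,0,-0.005],[0,0,-0.025],[0,0,-0.03],[0,0,-0.03],[0,0,-0.03],[0,0,-0.008],[0,0,0],[0,0,0]], twist=[0,0,0,0,0,0,0,0])

```text
time: 18.88
tool_pos: [514.3, -130.7, 190.8]
tcp_rot: [-3.139, 0.0, 1.122]
contact_force: [0.4, -0.2, -1.9]
grip_width: 39.4
finger_force: 30.0
```

```bash
python3 - <<'E'
from h import *
o=bot.get_obs(); t=np.array(o['tool_pos']); P=par('side'); im=bot.capture('side'); print(t,o['finger_force'],np.round(o['contact_force'],1))
print([np.round(d['bbox']) for d in bot.find_in('side','spacer_mid')],[np.round(d['bbox']) for d in bot.find_in('side','feeler_tip')])
a=o['tcp_rot'][2]; x=np.array([np.cos(a),np.sin(a)]); s=np.array([x[1],-x[0]])
for dx in(-20,20):
  for z in(-21,49):
    for k in(-20,20):
      X=[*(t[:2]+dx*x+k*s),t[2]+z]; u,v=proj(P,X); cv2.circle(im,(round(u*8),round(v*8)),6,(0,0,255),1,shift=3)
u,v=map(int,proj(P,[*t[:2],t[2]])); cv2.imwrite('pics/e.png',cv2.resize(im[max(v-55,0):v+105,u-80:u+80],(600,600),interpolation=cv2.INTER_CUBIC))
E
```

```text
[ 514.28623635 -130.74023891  190.75393764] 29.998898059129715 [ 0.4 -0.2 -1.9]
[array([285., 175.,  31.,  51.])] [array([209., 239.,   9.,  16.]), array([277., 253.,  10.,   7.]), array([162., 216.,   4.,  16.])]
```

View pics/e.png

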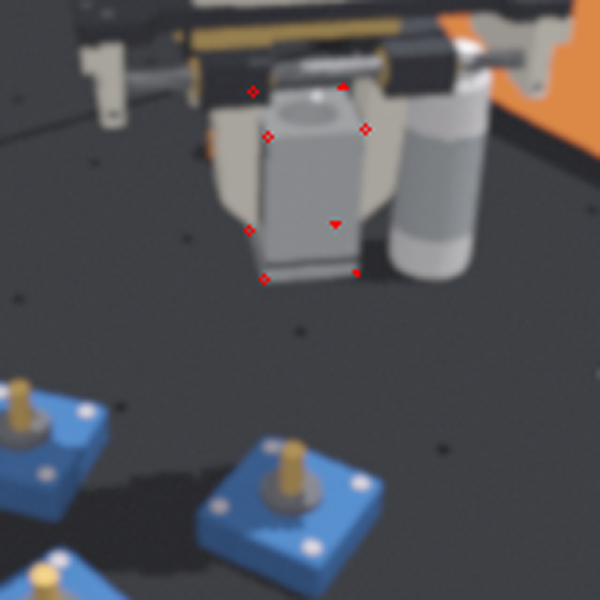

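The spacer is held upright with the bore up, its edges match the predicted upright box, and the pin has sprung back out (image (292,460)). I hand it in.

```bash
python3 -c "
from h import *
print(bot.close_job())"
```

```text
the job is handed in; nothing more can be done
None
```

I pressed the spacer's closed end down on the farthest feeler pin to its hard stop, with the bore up. I handed the job in at about 19 s with the spacer held still and upright, its lower end about 17 cm above the bench and the pin sprung back out; the hand-in call gave no verdict.

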